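# Gauge a brass tube in the bench micrometer

### The arm

A 7-joint arm with a two-finger parallel gripper is mounted at the origin on the work surface; the furniture and walls round the work are solid. World frame = base frame: x ahead of the robot, y to its left, z up, the work surface at z = 0. Lengths are in m, angles in rad, forces in N, time in s.
With the tool pointing down it reaches from about 0.425 to 0.875 m from the base axis. Payload 4.7 kg.
Tool frame: the origin (TCP) lies at the very end of the fingers, on their centre line; the grasp point (between the pads) lies 19 mm behind it; z points along the fingers, y is the line along which they close (so a half turn about z gives the same grasp; the last joint's range is limited). The gripper opens to 87 mm and grips with 3 to 60 N. Pads are 19 mm wide; open, the fingers measure 117 mm over their backs; the gripper's body (75 mm by 190 mm) begins 51 mm behind the grasp point.
Start: joints at [1.254, 0.321, -0.07, 1.45, 0.023, 1.371, -0.057], TCP at [0.211, -0.615, 0.223] pointing down, gripper open.
Joint ranges: [-2.86, 2.86], [-0.3, 2.09], [-1.38, 1.24], [0.06, 2.45], [-1.56, 4.7], [0.09, 2.05], [-2.69, 2.69]. Speed limits (rad/s): [2.57, 2.57, 3.14, 3.14, 3.14, 3.14, 3.14].

### API

Orientations are given as a rotation vector (axis times angle).
In Python, from bench import ctrl, vision gives the robot as it stands.
- The arm moves only by the tool jog_arm, never from a script. Its argument "increments" is a list of rows, each an object of numbers: "tx", "ty", "tz": the shift along the tool's x, y, z in mm; "wx", "wy", "wz": the turn, a rotation vector about the tool's x, y, z in rad; "gripper": the opening, from 0 (shut) to 1 (fully open). In form: [{"tx": .., "ty": .., "tz": .., "wx": .., "wy": .., "wz": .., "gripper": ..}, ...]. A call has exactly 5 rows; each row is the pose to reach, as a shift and turn from the pose commanded when the call began, along the tool's axes at that moment; what a row does not reach only later rows make up. A row lasts 1/12 s, in which the tool goes at most 41.7 mm and 7.16 degrees, less where a joint would pass 70% of its speed; a pose out of reach is approached as far as the arm can. A call with a gripper value outside its range is refused whole. The fingers move at their own pace and stop on an object; "grip_force" is the grip in N (left out, the last holds). Time passes only in rows, so rows that repeat a pose let the fingers close, or fill a call up. It gives the time, the measured TCP pose, the force, the opening and the grip force at its end, in the units of the state.
- ctrl.get_state(): the state, without advancing time (a new reading comes with each control period).
- vision.get_image(name): name is "side" or "top" or "wrist"; returns a dict with "color" (400x640x3 uint8, blue, green, red), "fx", "fy", "cx", "cy" (pixels), "extrinsics" (4x4, takes a point from world to camera coordinates). Camera axes: x right, y down, z forward; pixel columns grow to the right and rows downward; lengths in m; the calibration is good to about 2 mm. A picture is of the moment at which its call begins. There is no depth.
- ctrl.close_job(): hands the job in; it is judged then, once.
Trained networks look in the newest picture that a camera, given by its name, has taken for a name from the list of things; names that differ only in an ending like _2 or _b are one class to them, and where a whole thing is asked for, a point or a joint stands for the part that bears it (a point fixed in the world has none). Each returns a list of dicts, best first, with "conf" (0 to 1); they miss things now and then, are a little off and sometimes report something else, mostly with a low value. They report only what shows in the picture. A call takes as long as a camera call.
- vision.spot_in(camera, thing): "bbox" ([left, top, right, bottom] in pixels, round what is visible of it).
The state is a dict: "time": time; "joint_positions": joint angles; "qd": joint speeds; "joint_torque": joint torques, N m; "position": TCP position; "tool_rot": TCP orientation; "ft_force": force on the tool from outside, world axes, zero at the start; "torque": the same for the moment, N m; "grip_width": opening from 0.0 (shut) to 1.0 (fully open); "grip_force": force on a finger pad.
Only numpy, scipy, OpenCV 4.12 (cv2) and the standard library are available. Lean on these libraries where they do the work, as an engineer would, in place of code of your own. Each camera call takes 0.05 s, during which the arm holds its last target. There are 200 camera calls.

### The job

Take the brass tube from the wooden brush rest, lay it in the two vee rests of the bench micrometer and slide it along them, under the spindle, until its end touches the end stop; then let go of it. Then turn the ratchet knob at the very top of the micrometer clockwise (seen from above), going down with it, until the spindle is on the tube and the ratchet just begins to slip; stop at once, within an eighth of a turn of slip, and let go, so that the tube stays clamped. The tube is thin-walled and dents easily: lay it and push it against the stop gently, turn only the ratchet knob and not the thimble under it, and do not bear down on it. Leave the brush and the other things on the desk where they are.

Things in the scene. Friction and masses are not known exactly. Their poses are not given: they have to be found in the camera images.
- micrometer: bench micrometer, fixed: grey base 92x215x15 mm, blue C-frame, black readout box (33 mm wide along y, 102 to 128 mm high). Origin: on the table under the spindle axis; +z up, +y from spindle to the rests, +x to the frame's back. Two aluminium 90 degree vee rests, 8 mm thick, at y=+38 and +155, lips 63 mm high, 16 mm either side. Tube laid in them: axis at x=0, about 55 mm high
- anvil (a point): centre of the anvil's flat steel face, 9.6 mm wide, straight under the spindle, 50 mm above the table. The end stop (post with a round steel pad, 9 mm wide) faces the rests 15 mm beyond it, at y=-15 of the micrometer; a tube touching it has its centre at y=+85. To lie in both rests clear of spindle and readout the tube's centre must be at y=+123 to +130 first; then slide it along -y
- tube: plain brass tube, 200 mm long, about 9 mm in diameter (8 to 10: that is what is gauged), 50 to 80 g. Origin at its middle on its axis; +y along it, both ends alike; it can roll, so take only its y axis. It lies across the brush rest, axis 32 mm above the table, in the notch of the rest at x=-31 or x=+31
- spindle: steel spindle; origin: centre of its lower face, 8.4 mm wide; at the start 11 to 15 mm above the anvil. It moves 10 mm down per clockwise turn of the thimble. Turning the screw takes 0.015 N m. A push down on knob or thimble adds to the squeeze on the tube, and 10 N drives the screw by itself. On the tube it goes no lower: a hand still going down feels a push back
- ratchet_grip (a point): middle of the ratchet knob, the uppermost part: dark knurled knob 16 mm wide, 22 mm high (11 mm above and below this point, then a thin neck 6 mm high, then the silver thimble, 23 mm wide). About 207 mm above the table. Knob, thimble and spindle go down together as they turn, 1.6 mm per rad clockwise seen from above: a hand on the knob must follow
- ratchet (a joint): slip of the ratchet: angle of the knob against the thimble (rad), 0 at the start, grows when the knob turns clockwise and the thimble stays. It slips at 0.026 N m, with about 10 N of spindle on tube; the screw winds up a little, so the slip starts some 0.3 rad of turning after the first touch. Until then it stays 0 and is not sprung
- brush_rest: wooden brush rest, fixed: board 118x134x8 mm (x, y), origin at the centre of its underside; two rails 10 mm thick across it at y=-58 and +58, 38 mm high, each with flat notches 16 mm wide, floor 28 mm high, at x=-31 and +31. In one pair of notches lies the tube, in the other a brush, both along y
- brush: red paint brush, 172 mm long, 8 mm thick, lying along y in the other notches of the brush rest; stays there
- glue: white glue bottle with green cap, 44x44x62 mm, stands at the left; leave alone
- cup: clear plastic cup, upside down, 65 mm wide, 52 mm high; leave alone
- grey_paint: paint bottle, grey with black cap, 25 mm wide, 82 mm high; leave alone

How it is judged:
By the outcome, as a careful person would: the job done as asked, in the order asked, and still so for the second after the job is handed in, with the robot touching nothing.
It also fails if it takes over 67 s, if anything falls off the work surface, if the arm or the gripper's body presses on something with over 40 N, if the wrist force passes 120 N, or if a joint passes its speed limit or range.

## Working session

There is one attempt and no reset: what is moved stays moved. The work goes in short steps, Python scripts to look and compute and a tool call to move; the robot and the scene stay as the last step left them, time stands still between calls to the robot, and variables do not carry over. Pictures are saved under pics/ and viewed, at most 13 in all, crops included, and the job is handed in when it is done.

Besides the shell and the picture viewer there is one more tool, called after "Call:" as name(argument=value, ...) on one line, values as JSON. jog_arm: Moves the arm, as the interface text tells. Its arguments: {"type":"object","properties":{"increments":{"type":"array"},"grip_force":{"type":"number"}},"required":["increments"]}

```bash
mkdir -p pics
cat > h.py <<'E'
import numpy as np, cv2
from bench import ctrl, vision
from scipy.spatial.transform import Rotation as R
def proj(im,p):
    p=np.asarray(p,float).reshape(-1,3); T=np.array(im["extrinsics"]); c=p@T[:3,:3].T+T[:3,3]
    return np.c_[im["fx"]*c[:,0]/c[:,2]+im["cx"], im["fy"]*c[:,1]/c[:,2]+im["cy"]]
def back(im,uv,z):
    T=np.array(im["extrinsics"]); Rm=T[:3,:3]; o=-Rm.T@T[:3,3]
    d=Rm.T@np.array([(uv[0]-im["cx"])/im["fx"],(uv[1]-im["cy"])/im["fy"],1]); return o+d*(z-o[2])/d[2]
E
python3 - <<'E'
from h import *
for n in ("side","top","wrist"):
    im=vision.get_image(n); cv2.imwrite(f"pics/{n}0.png",im["color"])
    T=np.array(im["extrinsics"]); print(n,im["fx"],-T[:3,:3].T@T[:3,3],T[2,:3])
    for t in ("micrometer","anvil","tube","spindle","ratchet_grip","brush_rest","brush"):
        print(t,[(np.round(d["bbox"]).tolist(),round(d["conf"],2)) for d in vision.spot_in(n,t)[:2]])
print(ctrl.get_state())
E
```

```text
side 415.8756967813936 [ 0.7897421  -0.90556037  0.61997129] [-0.34401353  0.81017456 -0.47462814]
micrometer [([300.0, 173.0, 355.0, 268.0], 0.95)]
anvil [([305.0, 175.0, 356.0, 266.0], 0.66)]
tube [([253.0, 287.0, 306.0, 357.0], 0.65), ([230.0, 282.0, 314.0, 359.0], 0.42)]
spindle [([312.0, 176.0, 323.0, 239.0], 0.88)]
ratchet_grip [([231.0, 282.0, 276.0, 347.0], 0.18)]
brush_rest [([230.0, 283.0, 314.0, 361.0], 0.63)]
brush []
top 371.4342587287661 [ 0.28128764 -0.12673796  0.98847248] [ 0.1659903   0.01780135 -0.9859667 ]
micrometer [([259.0, 174.0, 344.0, 221.0], 0.75)]
anvil [([260.0, 178.0, 347.0, 223.0], 0.69)]
tube [([400.0, 182.0, 461.0, 189.0], 0.71), ([396.0, 206.0, 454.0, 211.0], 0.28)]
spindle [([326.0, 175.0, 333.0, 191.0], 0.51)]
ratchet_grip [([325.0, 177.0, 334.0, 183.0], 0.42)]
brush_rest [([394.0, 176.0, 452.0, 223.0], 0.95)]
brush [([397.0, 208.0, 435.0, 212.0], 0.59)]
wrist 289.98929495738776 [ 0.28918417 -0.58730785  0.3862943 ] [-0.28499357 -0.09704949 -0.95360372]
micrometer []
anvil []
tube []
spindle []
ratchet_grip []
brush_rest []
brush []
{'time': 1.2, 'joint_positions': array([ 1.25412484,  0.32102285, -0.07010099,  1.45049533,  0.02261756,
        1.37080034, -0.05689007]), 'qd': array([-6.13166395e-05, -3.99887874e-04,  7.44644817e-04,  1.16170283e-03,
       -1.72046602e-03,  3.46566268e-04,  1.52143441e-03]), 'joint_torque': array([-6.37033099e-05, -4.91107714e+01, -4.03327513e-01, -3.12775648e+01,
       -6.37553190e-02,  3.37981770e-02,  5.57273268e-06]), 'position': array([ 0.21108029, -0.61479519,  0.22257403]), 'tool_rot': array([ 3.09864594e+00,  5.17248989e-01, -7.71876881e-05]), 'ft_force': array([-0.07152754, -1.1912687 , -0.91271357]), 'torque': array([ 0.01871811, -0.01245042,  0.03483812]), 'grip_force': 0.0, 'grip_width': 0.9986641220098725}
```

View pics/top0.png

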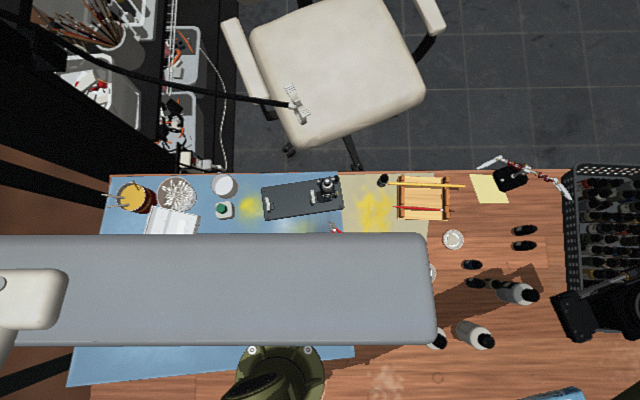

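View pics/side0.png

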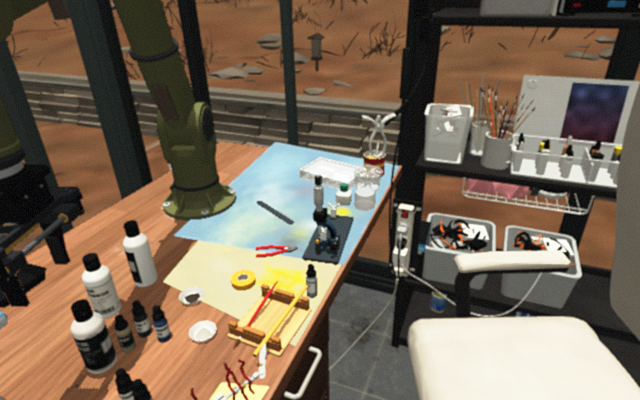

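The top view shows the tube as the upper yellow bar, from (388,184) to (464,186), with the brush below it. The micrometer's spindle end is at about (328,185) and its rests run to the left. Next I'll compute positions and enlarge the crop.

Run:
```python
from h import *
im=vision.get_image("top")
for n,uv,z in [("tubeL",(388,184),.032),("tubeR",(464,186),.032),("rest bl",(397,220),.03),("rest tr",(446,177),.038),("knob",(329,180),.218),("base tl",(261,187),.015),("base bl",(266,220),.015),("base br",(343,211),.015)]:
    print(n,back(im,uv,z).round(3))
a=cv2.resize(im["color"][160:235,240:480],None,fx=3.3,fy=3.3,interpolation=cv2.INTER_CUBIC)
s=vision.get_image("side")
b=cv2.resize(s["color"][165:365,220:380],None,fx=1.75,fy=1.75,interpolation=cv2.INTER_CUBIC)
c=np.zeros((a.shape[0]+b.shape[0],a.shape[1],3),np.uint8); c[:a.shape[0]]=a; c[a.shape[0]:,:b.shape[1]]=b
cv2.imwrite("pics/c1.png",c); print(c.shape)
```

```text
tubeL [ 0.484 -0.282  0.032]
tubeR [ 0.476 -0.48   0.032]
rest bl [ 0.389 -0.302  0.03 ]
rest tr [ 0.499 -0.433  0.038]
knob [ 0.455 -0.128  0.218]
base tl [0.484 0.055 0.015]
base bl [0.395 0.04  0.015]
base br [ 0.417 -0.164  0.015]
(598, 792, 3)
```

View pics/c1.png

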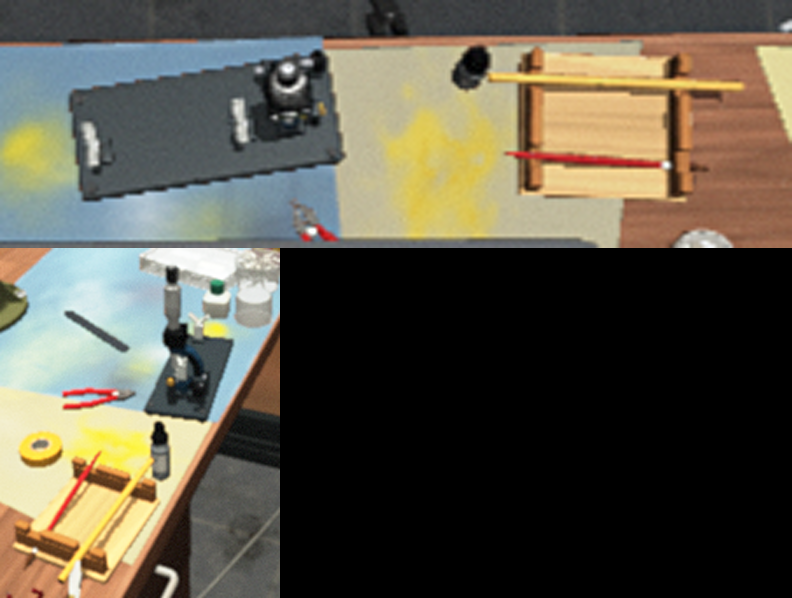

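The crop shows the tube in the far notches with the grey paint bottle near its left end. The spindle is at the right end of the micrometer, and both rests are to its left, at crop positions (240,120) and (90,145). I'm moving above the tube.

Call:
jog_arm(increments=[{"tx":33,"ty":-13.4,"wz":-0.12},{"tx":66,"ty":-26.8,"wz":-0.24},{"tx":99,"ty":-40.2,"wz":-0.36},{"tx":132,"ty":-53.6,"wz":-0.48},{"tx":165,"ty":-67,"wz":-0.6}])

```text
validation failed for argument at $.in...
```

Call:
jog_arm(increments=[{"tx":35,"ty":7.6,"wz":-0.12,"gripper":0.5},{"tx":70,"ty":15.2,"wz":-0.24,"gripper":0.5},{"tx":105,"ty":22.8,"wz":-0.36,"gripper":0.5},{"tx":140,"ty":30.4,"wz":-0.48,"gripper":0.5},{"tx":174,"ty":38,"wz":-0.6,"gripper":0.5}])

```text
validation failed for argument at $.in...
```

Run:
```python
from h import *
im=vision.get_image("wrist"); cv2.imwrite("pics/w1.png",im["color"]); np.save("w1",im,allow_pickle=True)
s=ctrl.get_state(); print(s["time"],s["position"],R.from_rotvec(s["tool_rot"]).as_matrix().round(3).tolist(),s["joint_positions"].round(2),s["ft_force"].round(2))
for t in ("tube","micrometer","anvil","spindle","ratchet_grip","grey_paint"):
    print(t,[(np.round(d["bbox"]).tolist(),round(d["conf"],2)) for d in vision.spot_in("wrist",t)[:2]])
```

```text
1.35 [ 0.21107748 -0.61478211  0.22255943] [[0.946, 0.325, -0.0], [0.325, -0.946, -0.0], [-0.0, 0.0, -1.0]] [ 1.25  0.32 -0.07  1.45  0.02  1.37 -0.06] [-0.06 -0.01 -0.7 ]
tube []
micrometer []
anvil []
spindle []
ratchet_grip []
grey_paint []
```

View pics/w1.png

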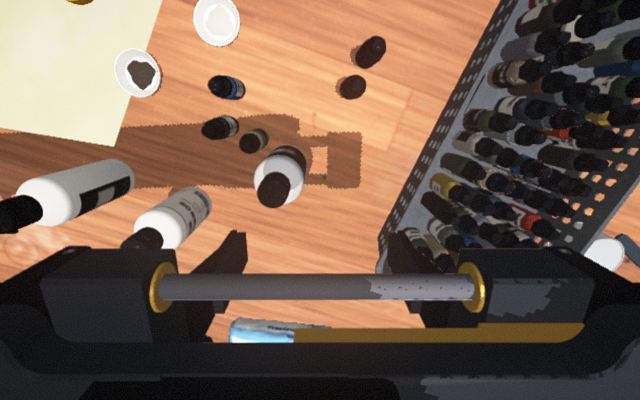

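The moves were refused, probably because each row needs every key. The picture is still the start view, with the fingers at (230,270) and (395,260) and the bottles below. I'll resend with full rows.

Call:
jog_arm(increments=[{"tx":33,"ty":-13.4,"tz":0,"wx":0,"wy":0,"wz":-0.12,"gripper":1},{"tx":66,"ty":-26.8,"tz":0,"wx":0,"wy":0,"wz":-0.24,"gripper":1},{"tx":99,"ty":-40.2,"tz":0,"wx":0,"wy":0,"wz":-0.36,"gripper":1},{"tx":132,"ty":-53.6,"tz":0,"wx":0,"wy":0,"wz":-0.48,"gripper":1},{"tx":165,"ty":-67,"tz":0,"wx":0,"wy":0,"wz":-0.6,"gripper":1}])

```text
time: 2.07
position: [0.3465, -0.4966, 0.2228]
tool_rot: [2.803, 1.418, -0.0]
ft_force: [0.5, -1.0, 0.4]
grip_width: 1.001
grip_force: 0.0
```

Call:
jog_arm(increments=[{"tx":35,"ty":7.6,"tz":0,"wx":0,"wy":0,"wz":-0.12,"gripper":0.5},{"tx":70,"ty":15.2,"tz":0,"wx":0,"wy":0,"wz":-0.24,"gripper":0.5},{"tx":105,"ty":22.8,"tz":0,"wx":0,"wy":0,"wz":-0.36,"gripper":0.5},{"tx":140,"ty":30.4,"tz":0,"wx":0,"wy":0,"wz":-0.48,"gripper":0.5},{"tx":174,"ty":38,"tz":0,"wx":0,"wy":0,"wz":-0.6,"gripper":0.5}])

```text
time: 2.48
position: [0.4811, -0.3795, 0.2229]
tool_rot: [2.258, 2.183, -0.0]
ft_force: [0.3, -0.5, -0.4]
grip_width: 0.708
grip_force: 0.0
```

Run:
```python
from h import *
im=vision.get_image("wrist"); cv2.imwrite("pics/w2.png",im["color"]); np.save("w2",im,allow_pickle=True)
s=ctrl.get_state(); print(s["time"],s["position"],R.from_rotvec(s["tool_rot"]).as_matrix().round(3).tolist(),s["joint_positions"].round(2),s["ft_force"].round(2))
for t in ("tube","micrometer","anvil","spindle","ratchet_grip","grey_paint"):
    print(t,[(np.round(d["bbox"]).tolist(),round(d["conf"],2)) for d in vision.spot_in("wrist",t)[:2]])
```

```text
2.5333 [ 0.48802371 -0.37159499  0.22297956] [[0.018, 1.0, 0.006], [1.0, -0.018, 0.004], [0.005, 0.006, -1.0]] [ 0.96  0.27 -0.42  1.54  0.1   1.36  0.51] [4.8  4.84 0.76]
tube [([316.0, 91.0, 325.0, 250.0], 0.92)]
micrometer []
anvil [([315.0, 63.0, 338.0, 93.0], 0.64), ([248.0, 116.0, 345.0, 225.0], 0.52)]
spindle []
ratchet_grip []
grey_paint [([315.0, 65.0, 339.0, 91.0], 0.83)]
```

View pics/w2.png

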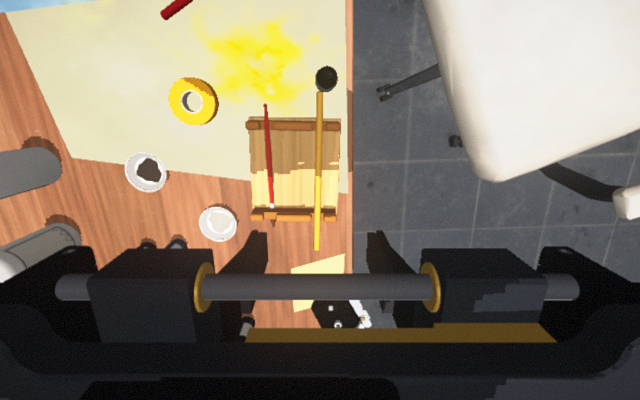

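The wrist view shows the tube vertical, from (319,92) to (317,250), the grey bottle's cap at (326,78), and the brush to the left. I'll take a settled picture and work out the grasp.

Run:
```python
from h import *
im=vision.get_image("wrist"); im=vision.get_image("wrist")
s=ctrl.get_state(); M=R.from_rotvec(s["tool_rot"]).as_matrix(); print(s["time"],s["position"],M.round(3).tolist())
h=cv2.cvtColor(im["color"],cv2.COLOR_BGR2HSV)
b=vision.spot_in("wrist","tube")[0]["bbox"]; print(b, vision.spot_in("wrist","grey_paint")[:1])
x0,y0,x1,y1=np.round(b).astype(int); x0-=3;x1+=3
m=cv2.inRange(h[y0:y1,x0:x1],(15,120,120),(32,255,255))
pts=[]
for r in range(m.shape[0]):
    c=np.where(m[r])[0]
    if 2<=len(c)<=10 : pts.append((x0+c.mean(),y0+r))
W=np.array([back(im,(p[0]+.5,p[1]+.5),.033) for p in pts])
vx,vy,cx,cy=cv2.fitLine(W[:,:2].astype(np.float32),cv2.DIST_HUBER,0,.001,.001).ravel(); print("dir",vx,vy,len(W))
A=back(im,((b[0]+b[2])/2,b[1]),.033); B=back(im,((b[0]+b[2])/2,b[3]),.033); print(A,B)
yc=(A[1]+B[1])/2; c=np.array([cx+(yc-cy)*vx/vy,yc,.032]); print("centre",c)
print("tool shift mm",M.T@(c-s["position"])*1000)
```

```text
2.9333 [ 0.47849597 -0.38244985  0.22250053] [[0.043, 0.999, -0.001], [0.999, -0.043, -0.0], [-0.001, -0.001, -1.0]]
[315.6, 87.7, 325.2, 246.8] [{'bbox': [315.4, 63.1, 339.7, 90.1], 'conf': 0.92}]
dir 0.05303452 0.9985927 105
[ 0.48618662 -0.27999687  0.033     ] [ 0.47819741 -0.48122623  0.033     ]
centre [ 0.48232919 -0.38061155  0.032     ]
tool shift mm [  2.10139216   3.85016664 190.49746369]
```

Call:
jog_arm(increments=[{"tx":1,"ty":2,"tz":35,"wx":0,"wy":0,"wz":0,"gripper":0.5},{"tx":2,"ty":3,"tz":75,"wx":0,"wy":0,"wz":0,"gripper":0.5},{"tx":2,"ty":3,"tz":110,"wx":0,"wy":0,"wz":0,"gripper":0.5},{"tx":2,"ty":3,"tz":135,"wx":0,"wy":0,"wz":0,"gripper":0.5},{"tx":2,"ty":3,"tz":150,"wx":0,"wy":0,"wz":-0.01,"gripper":0.5}])

```text
time: 3.45
position: [0.4805, -0.3782, 0.0687]
tool_rot: [-2.252, -2.183, 0.001]
ft_force: [-0.1, 0.1, 0.2]
grip_width: 0.5
grip_force: 0.0
```

Call:
jog_arm(increments=[{"tx":0,"ty":0,"tz":15,"wx":0,"wy":0,"wz":0,"gripper":0.5},{"tx":0,"ty":0,"tz":28,"wx":0,"wy":0,"wz":0,"gripper":0.5},{"tx":0,"ty":0,"tz":40,"wx":0,"wy":0,"wz":0,"gripper":0.5},{"tx":0,"ty":0,"tz":40,"wx":0,"wy":0,"wz":0,"gripper":0.5},{"tx":0,"ty":0,"tz":40,"wx":0,"wy":0,"wz":0,"gripper":0.5}])

```text
time: 3.87
position: [0.4825, -0.3791, 0.0322]
tool_rot: [-2.254, -2.187, 0.0]
ft_force: [0.9, -0.7, 0.8]
grip_width: 0.496
grip_force: 0.0
```

Run:
```python
from h import *
im=vision.get_image("wrist")
s=ctrl.get_state(); M=R.from_rotvec(s["tool_rot"]).as_matrix(); print(s["time"],s["position"],M.round(3).tolist(),s["ft_force"])
h=cv2.cvtColor(im["color"],cv2.COLOR_BGR2HSV)
d=vision.spot_in("wrist","tube"); print(d[:2])
b=d[0]["bbox"]
x0,y0,x1,y1=np.round(b).astype(int); x0-=3;x1+=3
m=cv2.inRange(h[y0:y1,x0:x1],(15,120,120),(32,255,255))
pts=[(x0+c.mean(),y0+r) for r in range(m.shape[0]) for c in [np.where(m[r])[0]] if 2<=len(c)<=40]
W=np.array([back(im,(p[0]+.5,p[1]+.5),.033) for p in pts])
vx,vy,cx,cy=cv2.fitLine(W[:,:2].astype(np.float32),cv2.DIST_HUBER,0,.001,.001).ravel(); print("dir",vx/vy,len(W))
A=back(im,((b[0]+b[2])/2,b[1]),.033); print("far end",A)
y=s["position"][1]; c=np.array([cx+(y-cy)*vx/vy,y,.032]); print("axis at tcp y",c, M.T@(c-s["position"])*1000)
```

```text
3.9167 [ 0.48322192 -0.37941733  0.0331189 ] [[0.03, 1.0, 0.001], [1.0, -0.03, -0.001], [-0.001, 0.001, -1.0]] [-0.28236748 -0.46903074  0.19930378]
[{'bbox': [311.3, 76.9, 327.8, 326.9], 'conf': 0.9}]
dir 0.043565102 224
far end [ 0.48626752 -0.28125368  0.033     ]
axis at tcp y [ 0.48285276 -0.37941733  0.032     ] [-0.01056696 -0.36976024  1.11865517]
```

Call:
jog_arm(increments=[{"tx":-1,"ty":0,"tz":8,"wx":0,"wy":0,"wz":0.005,"gripper":0.5},{"tx":-1,"ty":0,"tz":14,"wx":0,"wy":0,"wz":0.01,"gripper":0.5},{"tx":-1,"ty":0,"tz":17,"wx":0,"wy":0,"wz":0.013,"gripper":0.5},{"tx":-1,"ty":0,"tz":17,"wx":0,"wy":0,"wz":0.013,"gripper":0.3},{"tx":-1,"ty":0,"tz":17,"wx":0,"wy":0,"wz":0.013,"gripper":0.2}], grip_force=6)

```text
time: 4.38
position: [0.4826, -0.3799, 0.0152]
tool_rot: [-2.268, -2.173, 0.0]
ft_force: [-0.3, 0.4, 1.2]
grip_width: 0.418
grip_force: 0.0
```

Call:
jog_arm(increments=[{"tx":0,"ty":0,"tz":0,"wx":0,"wy":0,"wz":0,"gripper":0.15},{"tx":0,"ty":0,"tz":0,"wx":0,"wy":0,"wz":0,"gripper":0.1},{"tx":0,"ty":0,"tz":0,"wx":0,"wy":0,"wz":0,"gripper":0.05},{"tx":0,"ty":0,"tz":0,"wx":0,"wy":0,"wz":0,"gripper":0},{"tx":0,"ty":0,"tz":0,"wx":0,"wy":0,"wz":0,"gripper":0}], grip_force=6)

```text
time: 4.8
position: [0.4829, -0.3802, 0.0157]
tool_rot: [2.269, 2.173, -0.0]
ft_force: [1.0, -0.1, -0.4]
grip_width: 0.09
grip_force: 6.0
```

Call:
jog_arm(increments=[{"tx":0,"ty":0,"tz":-10,"wx":0,"wy":0,"wz":0,"gripper":0},{"tx":0,"ty":0,"tz":-30,"wx":0,"wy":0,"wz":0,"gripper":0},{"tx":0,"ty":0,"tz":-60,"wx":0,"wy":0,"wz":0,"gripper":0},{"tx":0,"ty":0,"tz":-95,"wx":0,"wy":0,"wz":0,"gripper":0},{"tx":0,"ty":0,"tz":-130,"wx":0,"wy":0,"wz":0,"gripper":0}], grip_force=8)

```text
time: 5.22
position: [0.4824, -0.3796, 0.1472]
tool_rot: [-2.268, -2.173, 0.0]
ft_force: [-0.6, -0.6, -0.2]
grip_width: 0.09
grip_force: 8.0
```

Call:
jog_arm(increments=[{"tx":0,"ty":-8,"tz":-35,"wx":0,"wy":0,"wz":0,"gripper":0},{"tx":0,"ty":-20,"tz":-65,"wx":0,"wy":0,"wz":0,"gripper":0},{"tx":10,"ty":-40,"tz":-95,"wx":0,"wy":0,"wz":0,"gripper":0},{"tx":25,"ty":-60,"tz":-120,"wx":0,"wy":0,"wz":0,"gripper":0},{"tx":50,"ty":-80,"tz":-130,"wx":0,"wy":0,"wz":0,"gripper":0}])

```text
time: 5.63
position: [0.4049, -0.3287, 0.2801]
tool_rot: [2.267, 2.165, -0.0]
ft_force: [-0.5, -0.7, -0.9]
grip_width: 0.093
grip_force: 8.0
```

Call:
jog_arm(increments=[{"tx":35,"ty":-10,"tz":0,"wx":0,"wy":0,"wz":-0.03,"gripper":0},{"tx":75,"ty":-20,"tz":0,"wx":0,"wy":0,"wz":-0.06,"gripper":0},{"tx":115,"ty":-30,"tz":0,"wx":0,"wy":0,"wz":-0.09,"gripper":0},{"tx":155,"ty":-30,"tz":0,"wx":0,"wy":0,"wz":-0.12,"gripper":0},{"tx":190,"ty":-30,"tz":0,"wx":0,"wy":0,"wz":-0.15,"gripper":0}])

```text
time: 6.05
position: [0.3826, -0.1329, 0.2763]
tool_rot: [2.096, 2.338, -0.001]
ft_force: [1.2, -0.5, -0.8]
grip_width: 0.088
grip_force: 8.0
```

Call:
jog_arm(increments=[{"tx":5,"ty":0,"tz":0,"wx":0,"wy":0,"wz":0,"gripper":0},{"tx":7,"ty":0,"tz":0,"wx":0,"wy":0,"wz":0,"gripper":0},{"tx":7,"ty":0,"tz":0,"wx":0,"wy":0,"wz":0,"gripper":0},{"tx":7,"ty":0,"tz":0,"wx":0,"wy":0,"wz":0,"gripper":0},{"tx":7,"ty":0,"tz":0,"wx":0,"wy":0,"wz":0,"gripper":0}])

```text
time: 6.47
position: [0.3823, -0.1299, 0.2755]
tool_rot: [-2.102, -2.334, -0.0]
ft_force: [-0.5, -0.0, -0.0]
grip_width: 0.09
grip_force: 8.0
```

Run:
```python
from h import *
im=vision.get_image("wrist"); cv2.imwrite("pics/w3.png",cv2.resize(im["color"],(800,500),interpolation=cv2.INTER_CUBIC)); np.save("w3",im,allow_pickle=True)
s=ctrl.get_state(); print(s["time"],s["position"],R.from_rotvec(s["tool_rot"]).as_matrix().round(3).tolist(),s["joint_positions"].round(2),s["ft_force"].round(2),s["grip_width"],s["grip_force"])
for t in ("tube","micrometer","anvil","spindle","ratchet_grip"):
    print(t,[(np.round(d["bbox"]).tolist(),round(d["conf"],2)) for d in vision.spot_in("wrist",t)[:2]])
```

```text
6.5167 [ 0.38230885 -0.1297994   0.27538636] [[-0.105, 0.995, -0.0], [0.995, 0.105, 0.001], [0.001, -0.0, -1.0]] [ 0.91 -0.25 -0.54  1.9  -0.13  1.45  0.51] [-0.06 -0.37 -0.99] 0.09190622027044758 7.998032122850418
tube [([310.0, 67.0, 326.0, 328.0], 0.7)]
micrometer [([339.0, 32.0, 416.0, 223.0], 0.78)]
anvil [([336.0, 32.0, 414.0, 223.0], 0.62)]
spindle [([376.0, 179.0, 415.0, 222.0], 0.72), ([392.0, 197.0, 417.0, 224.0], 0.22)]
ratchet_grip [([391.0, 199.0, 417.0, 224.0], 0.71)]
```

View pics/w3.png

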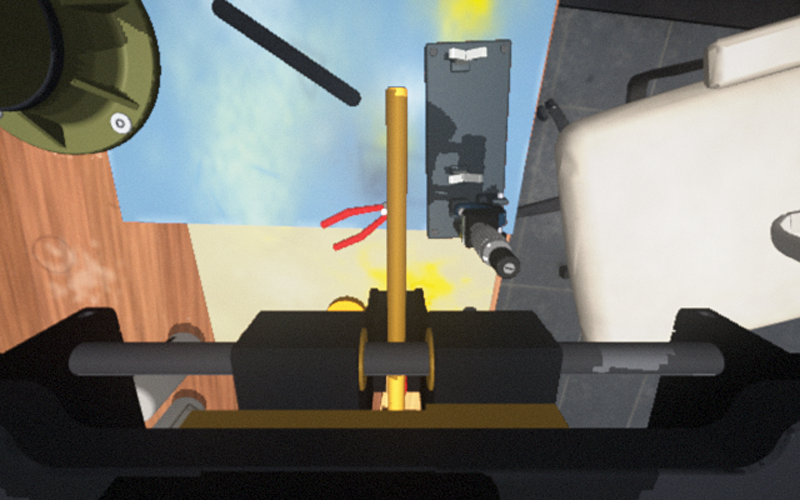

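The wrist view (scaled 1.25) shows the knob's top at (508,267), the near vee rest at (465,179), the far one at (468,54), and the tube held straight at column 397. I'll fit the micrometer's pose from these.

Run:
```python
from h import *
im=np.load("w3.npy",allow_pickle=True).item(); c=im["color"]
for n,(a,b,x,y) in {"near":(350,133,392,155),"far":(350,33,395,55)}.items():
    p=c[b:y,a:x].min(2); m=(p>130); ys,xs=np.where(m); print(n,m.sum(),xs.min()+a,xs.max()+a,ys.min()+b,ys.max()+b,xs.mean()+a,ys.mean()+b)
    u=((xs.min()+xs.max())/2+a+.5,(ys.min()+ys.max())/2+b+.5); print(back(im,u,.060))
for u in ((406.5,213.5),(404,212)): print("knobtop",u,back(im,u,.218))
for n,u in {"tl":(426,43),"tr":(510,38),"bl":(427,237),"":(505,195)}.items(): print(n,back(im,np.array(u)/1.25,.015).round(4))
z=np.hstack([cv2.resize(c[20:120,335:425],None,fx=4.4,fy=4.4,interpolation=cv2.INTER_CUBIC),cv2.resize(c[130:230,335:425],None,fx=4.4,fy=4.4,interpolation=cv2.INTER_CUBIC)]); cv2.imwrite("pics/z3.png",z); print(z.shape)
```

```text
near 164 359 385 139 146 371.0548780487805 142.2378048780488
[ 0.44961349 -0.08516623  0.06      ]
far 265 350 389 33 48 373.8566037735849 42.339622641509436
[0.42752193 0.03164386 0.06      ]
knobtop (406.5, 213.5) [ 0.45439513 -0.1224761   0.218     ]
knobtop (404, 212) [ 0.45211678 -0.12140577  0.218     ]
tl [0.3949 0.0446 0.015 ]
tr [0.4811 0.0583 0.015 ]
bl [ 0.4233 -0.1641  0.015 ]
 [ 0.5078 -0.1036  0.015 ]
(440, 792, 3)
```

View pics/z3.png

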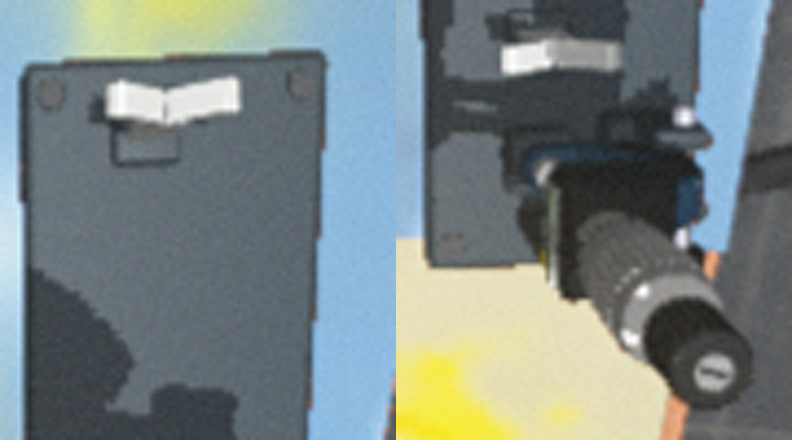

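```bash
cat > fit.py <<'E'
from h import *
from scipy.optimize import least_squares
im=np.load("w3.npy",allow_pickle=True).item()
L=[((359.3,42.7),(-16,155,63)),((389.3,41.4),(16,155,63)),((359.1,143),(-16,38,63)),((385.9,142.5),(16,38,63)),((372.7,44.3),(0,155,47)),((369.5,142.5),(0,38,47)),((407.5,214.3),(0,0,218))]
U=np.array([l[0] for l in L]); P=np.array([l[1] for l in L])/1000.
def W(q,P): 
    c,s=np.cos(q[2]),np.sin(q[2]); return np.c_[q[0]+c*P[:,0]-s*P[:,1],q[1]+s*P[:,0]+c*P[:,1],P[:,2]]
f=lambda q:(proj(im,W(q,P))-U).ravel()
r=least_squares(f,[.45,-.125,.1],loss="soft_l1"); print(r.x, np.round(r.fun.reshape(-1,2),1).tolist())
q=r.x; np.save("mic",q)
for y in (.127,.085,0): print(y,W(q,np.array([[0,y,.055]])))
E
python3 fit.py
```

```text
[ 0.45485149 -0.12278009  0.14328274] [[1.7, -0.2], [-0.8, -0.1], [1.2, 0.8], [-0.6, 0.3], [-0.5, 0.4], [1.1, -0.7], [-0.5, -0.4]]
0.127 [[0.43671678 0.00291848 0.055     ]]
0.085 [[ 0.44271409 -0.03865112  0.055     ]]
0 [[ 0.45485149 -0.12278009  0.055     ]]
```

Call:
jog_arm(increments=[{"tx":20,"ty":12,"tz":0,"wx":0,"wy":0,"wz":-0.01,"gripper":0},{"tx":52,"ty":29,"tz":0,"wx":0,"wy":0,"wz":-0.02,"gripper":0},{"tx":85,"ty":47,"tz":0,"wx":0,"wy":0,"wz":-0.03,"gripper":0},{"tx":112,"ty":60,"tz":0,"wx":0,"wy":0,"wz":-0.038,"gripper":0},{"tx":127,"ty":68,"tz":0,"wx":0,"wy":0,"wz":-0.038,"gripper":0}])

```text
time: 7.18
position: [0.4373, 0.009, 0.2758]
tool_rot: [2.049, 2.381, 0.002]
ft_force: [0.2, 0.1, -0.4]
grip_width: 0.091
grip_force: 8.0
```

Call:
jog_arm(increments=[{"tx":0,"ty":0,"tz":15,"wx":0,"wy":0,"wz":0,"gripper":0},{"tx":0,"ty":0,"tz":40,"wx":0,"wy":0,"wz":0,"gripper":0},{"tx":0,"ty":0,"tz":75,"wx":0,"wy":0,"wz":0,"gripper":0},{"tx":0,"ty":0,"tz":100,"wx":0,"wy":0,"wz":0,"gripper":0},{"tx":0,"ty":0,"tz":110,"wx":0,"wy":0,"wz":0,"gripper":0}])

```text
time: 7.6
position: [0.4342, 0.0049, 0.1622]
tool_rot: [-2.052, -2.373, 0.004]
ft_force: [-0.8, 0.7, -0.8]
grip_width: 0.087
grip_force: 8.0
```

Run:
```python
from h import *
vision.get_image("wrist");im=vision.get_image("wrist"); np.save("w4",im,allow_pickle=True)
s=ctrl.get_state(); M=R.from_rotvec(s["tool_rot"]).as_matrix();p=s["position"]; print(s["time"],p,M.round(3).tolist())
q=np.load("mic.npy"); u=np.array([-np.sin(q[2]),np.cos(q[2]),0])
b=[(np.round(d["bbox"]).tolist(),round(d["conf"],2)) for d in vision.spot_in("wrist","tube")[:2]]; print(b)
t=b[0][0]; e=back(im,((t[0]+t[2])/2,t[1]),p[2]+.0163+.002); print("end rel tcp in tool",M.T@(e-p)*1000)
print("mic frame tcp",(p-[q[0],q[1],0])@u, (p-[q[0],q[1],0])@[np.cos(q[2]),np.sin(q[2]),0])
for y in (.038,.155):
  print(proj(im,[q[0]+u[0]*y,q[1]+u[1]*y,.047]))
cv2.imwrite("pics/w4.png",cv2.resize(im["color"][0:300,170:470],(600,600),interpolation=cv2.INTER_CUBIC))
```

```text
7.7 [0.43525155 0.00498561 0.1641471 ] [[-0.145, 0.989, -0.004], [0.989, 0.145, 0.001], [0.002, -0.003, -1.0]]
[([310.0, 68.0, 326.0, 328.0], 0.81)]
end rel tcp in tool [100.20831222  -1.18815346 -18.12625761]
mic frame tcp 0.1292551672657284 -0.0011550481230771618
[[319.86945    273.02881153]]
[[320.4615931  168.17262098]]
```

View pics/w4.png

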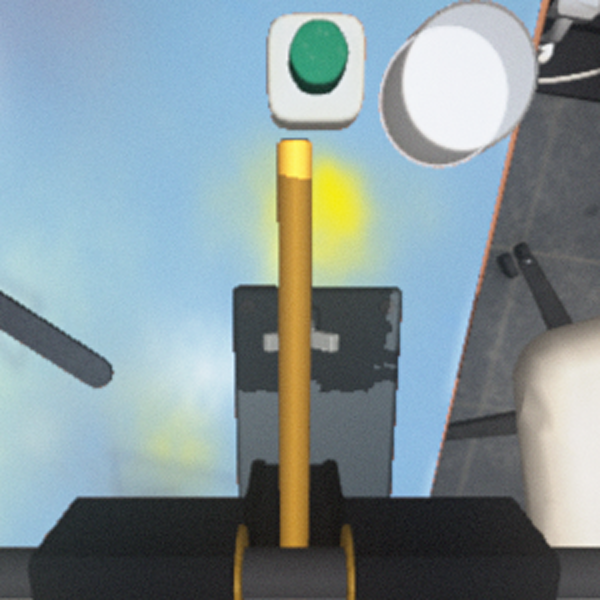

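The crop shows the tube centred over the far vee rest, whose lips run from 262 to 340. The glue bottle is just beyond the tube's far end, so I'll check the clearance.

Run:
```python
from h import *
im=np.load("w4.npy",allow_pickle=True).item(); q=np.load("mic.npy"); o=np.array([q[0],q[1],0]); u=np.array([-np.sin(q[2]),np.cos(q[2]),0])
f=lambda uv,z:((back(im,uv,z)-o)@u)
print("glue front foot/shoulder mic y", f((329,64.5),0), f((329,60),.045), "cap", f((330,47),.06))
s=ctrl.get_state(); print(s["position"],s["time"])
```

```text
glue front foot/shoulder mic y 0.25383752987791197 0.25182801049841824 cap 0.2595638780574025
[0.43661813 0.00497919 0.16579722] 7.75
```

Call:
jog_arm(increments=[{"tx":-1,"ty":0,"tz":15,"wx":0,"wy":0,"wz":0,"gripper":0},{"tx":-3,"ty":0,"tz":45,"wx":0,"wy":0,"wz":0,"gripper":0},{"tx":-4,"ty":0,"tz":75,"wx":0,"wy":0,"wz":0,"gripper":0},{"tx":-4,"ty":0,"tz":95,"wx":0,"wy":0,"wz":0,"gripper":0},{"tx":-4,"ty":0,"tz":103,"wx":0,"wy":0,"wz":0,"gripper":0}])

```text
time: 8.17
position: [0.4369, 0.0006, 0.0618]
tool_rot: [-2.055, -2.375, 0.001]
ft_force: [-0.3, 0.7, -0.1]
grip_width: 0.091
grip_force: 8.0
```

Call:
jog_arm(increments=[{"tx":0,"ty":0,"tz":2,"wx":0,"wy":0,"wz":0,"gripper":0},{"tx":0,"ty":0,"tz":5,"wx":0,"wy":0,"wz":0,"gripper":0},{"tx":0,"ty":0,"tz":8,"wx":0,"wy":0,"wz":0,"gripper":0},{"tx":0,"ty":0,"tz":10,"wx":0,"wy":0,"wz":0,"gripper":0},{"tx":0,"ty":0,"tz":10,"wx":0,"wy":0,"wz":0,"gripper":0}])

```text
time: 8.58
position: [0.4377, 0.0008, 0.0531]
tool_rot: [2.054, 2.375, 0.0]
ft_force: [-0.1, 0.6, -1.3]
grip_width: 0.087
grip_force: 8.0
```

Run:
```python
from h import *
im=vision.get_image("wrist"); np.save("w5",im,allow_pickle=True)
s=ctrl.get_state(); M=R.from_rotvec(s["tool_rot"]).as_matrix();p=s["position"]; print(s["time"],p,M.round(3).tolist(),s["ft_force"],s["torque"])
q=np.load("mic.npy"); u=np.array([-np.sin(q[2]),np.cos(q[2]),0])
print("mic frame tcp",(p-[q[0],q[1],0])@u, (p-[q[0],q[1],0])@[np.cos(q[2]),np.sin(q[2]),0])
```

```text
8.6333 [0.43761025 0.0008279  0.05311115] [[-0.144, 0.99, 0.001], [0.99, 0.144, -0.001], [-0.001, 0.001, -1.0]] [-0.67825643  0.26060253 -0.90485022] [-0.01491758 -0.12475883  0.01111381]
mic frame tcp 0.12480325665522683 0.0005857925194945289
```

Call:
jog_arm(increments=[{"tx":0,"ty":0,"tz":2,"wx":0,"wy":0,"wz":0,"gripper":0},{"tx":0,"ty":0,"tz":4,"wx":0,"wy":0,"wz":0,"gripper":0},{"tx":0,"ty":0,"tz":6,"wx":0,"wy":0,"wz":0,"gripper":0},{"tx":0,"ty":0,"tz":8,"wx":0,"wy":0,"wz":0,"gripper":0},{"tx":0,"ty":0,"tz":9,"wx":0,"wy":0,"wz":0,"gripper":0}])

```text
time: 9.05
position: [0.4368, 0.001, 0.0432]
tool_rot: [-2.054, -2.376, 0.001]
ft_force: [0.5, -0.3, -0.4]
grip_width: 0.087
grip_force: 8.0
```

Call:
jog_arm(increments=[{"tx":0,"ty":0,"tz":1,"wx":0,"wy":0,"wz":0,"gripper":0},{"tx":0,"ty":0,"tz":2,"wx":0,"wy":0,"wz":0,"gripper":0},{"tx":0,"ty":0,"tz":3,"wx":0,"wy":0,"wz":0,"gripper":0},{"tx":0,"ty":0,"tz":3,"wx":0,"wy":0,"wz":0,"gripper":0},{"tx":0,"ty":0,"tz":3,"wx":0,"wy":0,"wz":0,"gripper":0}])

```text
time: 9.47
position: [0.4371, 0.001, 0.0405]
tool_rot: [-2.055, -2.377, 0.0]
ft_force: [-0.2, 0.5, -1.3]
grip_width: 0.089
grip_force: 8.0
```

Call:
jog_arm(increments=[{"tx":0,"ty":0,"tz":0.5,"wx":0,"wy":0,"wz":0,"gripper":0},{"tx":0,"ty":0,"tz":1,"wx":0,"wy":0,"wz":0,"gripper":0},{"tx":0,"ty":0,"tz":1.2,"wx":0,"wy":0,"wz":0,"gripper":0},{"tx":0,"ty":0,"tz":1.2,"wx":0,"wy":0,"wz":0,"gripper":0},{"tx":0,"ty":0,"tz":1.2,"wx":0,"wy":0,"wz":0,"gripper":0}])

```text
time: 9.88
position: [0.4371, 0.0009, 0.0393]
tool_rot: [2.055, 2.376, -0.0]
ft_force: [-0.4, 0.2, -0.7]
grip_width: 0.092
grip_force: 8.0
```

Call:
jog_arm(increments=[{"tx":0,"ty":0,"tz":0.5,"wx":0,"wy":0,"wz":0,"gripper":0},{"tx":0,"ty":0,"tz":0.8,"wx":0,"wy":0,"wz":0,"gripper":0},{"tx":0,"ty":0,"tz":0.8,"wx":0,"wy":0,"wz":0,"gripper":0},{"tx":0,"ty":0,"tz":0.8,"wx":0,"wy":0,"wz":0,"gripper":0},{"tx":0,"ty":0,"tz":0.8,"wx":0,"wy":0,"wz":0,"gripper":0}])

```text
time: 10.3
position: [0.4371, 0.001, 0.0385]
tool_rot: [2.055, 2.377, -0.0]
ft_force: [0.2, 0.4, -0.7]
grip_width: 0.086
grip_force: 8.0
```

Call:
jog_arm(increments=[{"tx":0,"ty":0,"tz":0.5,"wx":0,"wy":0,"wz":0,"gripper":0},{"tx":0,"ty":0,"tz":0.8,"wx":0,"wy":0,"wz":0,"gripper":0},{"tx":0,"ty":0,"tz":0.8,"wx":0,"wy":0,"wz":0,"gripper":0},{"tx":0,"ty":0,"tz":0.8,"wx":0,"wy":0,"wz":0,"gripper":0},{"tx":0,"ty":0,"tz":0.8,"wx":0,"wy":0,"wz":0,"gripper":0}])

```text
time: 10.72
position: [0.4372, 0.0009, 0.0379]
tool_rot: [2.055, 2.376, -0.0]
ft_force: [-2.9, -0.5, 3.0]
grip_width: 0.09
grip_force: 8.0
```

Run:
```python
from h import *
for i in range(4):
    im=vision.get_image("wrist"); s=ctrl.get_state(); print(s["position"].round(4),s["ft_force"].round(2),s["torque"].round(3),round(s["grip_width"]*87,2))
```

```text
[0.4372 0.001  0.0379] [-1.8  -0.59  3.3 ] [0.01  0.177 0.014] 7.7
[0.4372 0.0009 0.0379] [-1.32 -0.22  3.52] [-0.049  0.144  0.015] 8.17
[0.4372 0.0009 0.0379] [-1.03 -0.46  3.16] [-0.012  0.172 -0.011] 7.65
[0.4372 0.0009 0.0379] [-1.76 -0.61  4.35] [-0.017  0.199 -0.014] 7.95
```

Call:
jog_arm(increments=[{"tx":0,"ty":-0.3,"tz":-0.4,"wx":0,"wy":0,"wz":0,"gripper":0},{"tx":0,"ty":-0.5,"tz":-0.4,"wx":0,"wy":0,"wz":0,"gripper":0},{"tx":0,"ty":-0.5,"tz":-0.4,"wx":0,"wy":0,"wz":0,"gripper":0},{"tx":0,"ty":-0.5,"tz":-0.4,"wx":0,"wy":0,"wz":0,"gripper":0},{"tx":0,"ty":-0.5,"tz":-0.4,"wx":0,"wy":0,"wz":0,"gripper":0}], grip_force=4)

```text
time: 11.33
position: [0.4368, 0.0009, 0.0381]
tool_rot: [2.054, 2.376, 0.001]
ft_force: [1.3, -0.5, 1.0]
grip_width: 0.091
grip_force: 4.0
```

Run:
```python
from h import *
for i in range(3):
    im=vision.get_image("wrist"); s=ctrl.get_state(); print(s["position"].round(4),s["ft_force"].round(2),s["torque"].round(3),round(s["grip_width"]*87,2))
```

```text
[0.4368 0.0009 0.0381] [ 2.06  0.71 -0.64] [ 0.001 -0.341 -0.002] 8.05
[0.4368 0.0009 0.0381] [ 0.54 -0.13  0.02] [ 0.063 -0.351 -0.048] 8.16
[0.4368 0.0009 0.0381] [ 1.89 -0.24 -0.01] [ 0.01  -0.349 -0.007] 8.2
```

Call:
jog_arm(increments=[{"tx":-3,"ty":0.2,"tz":0,"wx":0,"wy":0,"wz":0,"gripper":0},{"tx":-8,"ty":0.2,"tz":0,"wx":0,"wy":0,"wz":0,"gripper":0},{"tx":-13,"ty":0.2,"tz":0,"wx":0,"wy":0,"wz":0,"gripper":0},{"tx":-17,"ty":0.2,"tz":0,"wx":0,"wy":0,"wz":0,"gripper":0},{"tx":-19,"ty":0.2,"tz":0,"wx":0,"wy":0,"wz":0,"gripper":0}])

```text
time: 11.9
position: [0.4397, -0.0188, 0.0381]
tool_rot: [2.056, 2.375, -0.0]
ft_force: [1.5, 1.4, -0.4]
grip_width: 0.092
grip_force: 4.0
```

Call:
jog_arm(increments=[{"tx":-2,"ty":0,"tz":0,"wx":0,"wy":0,"wz":0,"gripper":0},{"tx":-6,"ty":0,"tz":0,"wx":0,"wy":0,"wz":0,"gripper":0},{"tx":-10,"ty":0,"tz":0,"wx":0,"wy":0,"wz":0,"gripper":0},{"tx":-13,"ty":0,"tz":0,"wx":0,"wy":0,"wz":0,"gripper":0},{"tx":-15,"ty":0,"tz":0,"wx":0,"wy":0,"wz":0,"gripper":0}])

```text
time: 12.32
position: [0.4418, -0.0333, 0.0381]
tool_rot: [2.055, 2.376, -0.0]
ft_force: [1.1, 0.7, 0.2]
grip_width: 0.091
grip_force: 4.0
```

Run:
```python
from h import *
for i in range(3):
    im=vision.get_image("wrist"); s=ctrl.get_state(); print(s["position"].round(4),s["ft_force"].round(2),s["torque"].round(3),round(s["grip_width"]*87,2))
print(vision.spot_in("wrist","tube")[:1])
```

```text
[ 0.4418 -0.0335  0.0381] [ 1.06 -0.14 -0.42] [-0.088 -0.248  0.033] 7.93
[ 0.4418 -0.0334  0.0381] [0.62 0.05 0.85] [-0.117 -0.273  0.027] 7.64
[ 0.4417 -0.0332  0.0381] [ 1.18 -0.85  0.62] [-0.102 -0.313  0.009] 7.92
[{'bbox': [308.5, 65.4, 326.4, 328.2], 'conf': 0.74}]
```

Call:
jog_arm(increments=[{"tx":-0.6,"ty":0,"tz":0,"wx":0,"wy":0,"wz":0,"gripper":0},{"tx":-1.2,"ty":0,"tz":0,"wx":0,"wy":0,"wz":0,"gripper":0},{"tx":-1.8,"ty":0,"tz":0,"wx":0,"wy":0,"wz":0,"gripper":0},{"tx":-2.4,"ty":0,"tz":0,"wx":0,"wy":0,"wz":0,"gripper":0},{"tx":-3,"ty":0,"tz":0,"wx":0,"wy":0,"wz":0,"gripper":0}])

```text
time: 12.93
position: [0.4421, -0.0356, 0.0381]
tool_rot: [-2.054, -2.377, 0.0]
ft_force: [0.5, 0.7, 0.3]
grip_width: 0.092
grip_force: 4.0
```

Call:
jog_arm(increments=[{"tx":-0.4,"ty":0,"tz":0,"wx":0,"wy":0,"wz":0,"gripper":0},{"tx":-0.8,"ty":0,"tz":0,"wx":0,"wy":0,"wz":0,"gripper":0},{"tx":-1.2,"ty":0,"tz":0,"wx":0,"wy":0,"wz":0,"gripper":0},{"tx":-1.5,"ty":0,"tz":0,"wx":0,"wy":0,"wz":0,"gripper":0},{"tx":-1.5,"ty":0,"tz":0,"wx":0,"wy":0,"wz":0,"gripper":0}])

```text
time: 13.35
position: [0.4423, -0.0373, 0.0381]
tool_rot: [2.055, 2.376, -0.0]
ft_force: [0.1, 1.0, -0.1]
grip_width: 0.096
grip_force: 4.0
```

Call:
jog_arm(increments=[{"tx":-0.4,"ty":0,"tz":0,"wx":0,"wy":0,"wz":0,"gripper":0},{"tx":-0.8,"ty":0,"tz":0,"wx":0,"wy":0,"wz":0,"gripper":0},{"tx":-1,"ty":0,"tz":0,"wx":0,"wy":0,"wz":0,"gripper":0},{"tx":-1,"ty":0,"tz":0,"wx":0,"wy":0,"wz":0,"gripper":0},{"tx":-1,"ty":0,"tz":0,"wx":0,"wy":0,"wz":0,"gripper":0}])

```text
time: 13.77
position: [0.4424, -0.0378, 0.0381]
tool_rot: [-2.054, -2.376, -0.0]
ft_force: [0.7, 1.5, -0.5]
grip_width: 0.094
grip_force: 4.0
```

Call:
jog_arm(increments=[{"tx":-0.4,"ty":0,"tz":0,"wx":0,"wy":0,"wz":0,"gripper":0},{"tx":-0.8,"ty":0,"tz":0,"wx":0,"wy":0,"wz":0,"gripper":0},{"tx":-1,"ty":0,"tz":0,"wx":0,"wy":0,"wz":0,"gripper":0},{"tx":-1,"ty":0,"tz":0,"wx":0,"wy":0,"wz":0,"gripper":0},{"tx":-1,"ty":0,"tz":0,"wx":0,"wy":0,"wz":0,"gripper":0}])

```text
time: 14.18
position: [0.4425, -0.0378, 0.038]
tool_rot: [-2.053, -2.376, -0.001]
ft_force: [0.2, 6.5, 0.7]
grip_width: 0.092
grip_force: 4.0
```

Run:
```python
from h import *
for i in range(4):
    im=vision.get_image("wrist"); s=ctrl.get_state(); print(s["position"].round(4),s["ft_force"].round(2),s["torque"].round(3),round(s["grip_width"]*87,2))
print(vision.spot_in("wrist","tube")[:1])
```

```text
[ 0.4425 -0.0378  0.0381] [0.19 6.59 0.91] [ 1.217 -0.013  0.002] 8.23
[ 0.4425 -0.0378  0.0381] [-0.06  5.55  1.82] [ 1.227 -0.025  0.008] 8.15
[ 0.4425 -0.0378  0.038 ] [-0.42  5.9   0.84] [1.234 0.023 0.008] 7.53
[ 0.4425 -0.0378  0.038 ] [-0.58  5.62  0.23] [ 1.216 -0.061 -0.013] 7.95
[{'bbox': [309.8, 67.8, 324.9, 326.9], 'conf': 0.63}]
```

Call:
jog_arm(increments=[{"tx":0.5,"ty":0,"tz":0,"wx":0,"wy":0,"wz":0,"gripper":0},{"tx":0.5,"ty":0,"tz":0,"wx":0,"wy":0,"wz":0,"gripper":0},{"tx":0.5,"ty":0,"tz":0,"wx":0,"wy":0,"wz":0,"gripper":0.12},{"tx":0.5,"ty":0,"tz":0,"wx":0,"wy":0,"wz":0,"gripper":0.25},{"tx":0.5,"ty":0,"tz":0,"wx":0,"wy":0,"wz":0,"gripper":0.4}])

```text
time: 14.85
position: [0.4426, -0.0398, 0.0381]
tool_rot: [2.055, 2.375, -0.002]
ft_force: [0.5, 0.0, -0.2]
grip_width: 0.201
grip_force: 0.0
```

Call:
jog_arm(increments=[{"tx":0,"ty":0,"tz":0,"wx":0,"wy":0,"wz":0,"gripper":0.4},{"tx":0,"ty":0,"tz":-5,"wx":0,"wy":0,"wz":0,"gripper":0.4},{"tx":0,"ty":0,"tz":-15,"wx":0,"wy":0,"wz":0,"gripper":0.4},{"tx":0,"ty":0,"tz":-35,"wx":0,"wy":0,"wz":0,"gripper":0.4},{"tx":0,"ty":0,"tz":-65,"wx":0,"wy":0,"wz":0,"gripper":0.4}])

```text
time: 15.27
position: [0.4408, -0.0383, 0.1029]
tool_rot: [-2.052, -2.374, 0.002]
ft_force: [0.2, -0.8, 1.8]
grip_width: 0.393
grip_force: 0.0
```

Call:
jog_arm(increments=[{"tx":0,"ty":0,"tz":-35,"wx":0,"wy":0,"wz":0,"gripper":0.4},{"tx":0,"ty":0,"tz":-75,"wx":0,"wy":0,"wz":0,"gripper":0.4},{"tx":0,"ty":0,"tz":-115,"wx":0,"wy":0,"wz":0,"gripper":0.4},{"tx":0,"ty":0,"tz":-145,"wx":0,"wy":0,"wz":0,"gripper":0.5},{"tx":0,"ty":0,"tz":-170,"wx":0,"wy":0,"wz":0,"gripper":0.5}])

```text
time: 15.68
position: [0.4433, -0.0384, 0.2772]
tool_rot: [2.051, 2.374, 0.001]
ft_force: [1.5, 0.0, -0.0]
grip_width: 0.465
grip_force: 0.0
```

Run:
```python
from h import *
vision.get_image("wrist"); im=vision.get_image("wrist"); np.save("w6",im,allow_pickle=True)
s=ctrl.get_state(); p=s["position"]; print(s["time"],p,R.from_rotvec(s["tool_rot"]).as_matrix().round(3).tolist(),s["joint_positions"].round(2))
q=np.load("mic.npy"); o=np.array([q[0],q[1],0]); u=np.array([-np.sin(q[2]),np.cos(q[2]),0]); v=np.array([u[1],-u[0],0])
d=vision.spot_in("wrist","tube")[:1]; print(d)
if d:
    b=d[0]["bbox"]; e=back(im,((b[0]+b[2])/2,b[1]),.056); print("far end mic",(e-o)@u,(e-o)@v)
t=vision.get_image("top"); 
for n in ("ratchet_grip","spindle","micrometer","tube"):
    print(n,[(d["bbox"],d["conf"]) for d in vision.spot_in("top",n)[:1]])
a=cv2.resize(im["color"][40:400,160:480],(533,600)); b=cv2.resize(t["color"][165:235,250:350],(266,186),interpolation=cv2.INTER_CUBIC)
c=np.zeros((600,799,3),np.uint8); c[:,:533]=a; c[:186,533:]=b; cv2.imwrite("pics/w6.png",c)
```

```text
15.7833 [ 0.44513431 -0.03860721  0.27853521] [[-0.145, 0.989, 0.009], [0.989, 0.145, -0.004], [-0.005, 0.008, -1.0]] [ 0.89 -0.16 -0.76  1.82 -0.11  1.43  0.29]
[{'bbox': [313.4, 88.1, 313.9, 223.2], 'conf': 0.96}]
far end mic 0.18788965086376952 0.0001770399685924809
ratchet_grip [([322.8, 178.5, 331.7, 183.9], 0.55)]
spindle []
micrometer [([304.6, 174.7, 345.5, 217.2], 0.65)]
tube [([303.9, 192.8, 317.8, 200.3], 0.6)]
```

View pics/w6.png

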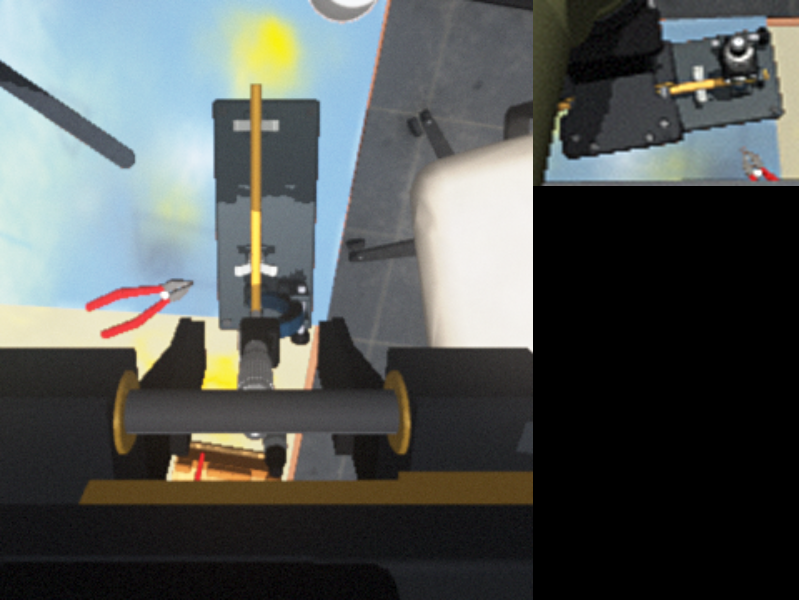

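The tube lies in both vee rests under the frame, with its far end at (256,86) and the near rest at (256,270). Next I'll check the bias using the far rest, and fix the knob position with the side camera.

Run:
```python
from h import *
im=np.load("w6.npy",allow_pickle=True).item()
q=np.load("mic.npy"); o=np.array([q[0],q[1],0]); u=np.array([-np.sin(q[2]),np.cos(q[2]),0]); v=np.array([u[1],-u[0],0])
for n,y in (("far",126),("near",270)):
    e=back(im,(160+256*.6,40+y*.6),.061); print(n,(e-o)@u,(e-o)@v)
s=vision.get_image("side"); d=vision.spot_in("side","ratchet_grip")[:2]; print(d, vision.spot_in("side","spindle")[:1])
print("pred knob side",proj(s,[[q[0],q[1],.207],[q[0],q[1],.218],[q[0],q[1],.196]]))
print("pred knob wrist",proj(im,[q[0],q[1],.218]))
t=vision.get_image("top"); print("pred knob top",proj(t,[[q[0],q[1],.207],[q[0],q[1],.218]]))
a=cv2.resize(s["color"][165:275,280:380],(500,550),interpolation=cv2.INTER_CUBIC); b=cv2.resize(t["color"][165:205,305:350],(270,240),interpolation=cv2.INTER_CUBIC)
c=np.zeros((550,770,3),np.uint8); c[:,:500]=a; c[:240,500:]=b; cv2.imwrite("pics/s6.png",c)
```

```text
far 0.15480582867420134 8.356237011282117e-05
near 0.038518267090195187 -3.568049645255936e-05
[{'bbox': [317.4, 175.0, 324.2, 187.5], 'conf': 0.53}] [{'bbox': [312.7, 179.0, 322.7, 236.4], 'conf': 0.88}]
pred knob side [[317.61084838 179.33255956]
 [317.48921951 174.95233482]
 [317.73114126 183.66467116]]
pred knob wrist [[313.57181289 296.54311899]]
pred knob top [[326.73722732 181.29589381]
 [326.69730519 180.17141843]]
```

View pics/s6.png

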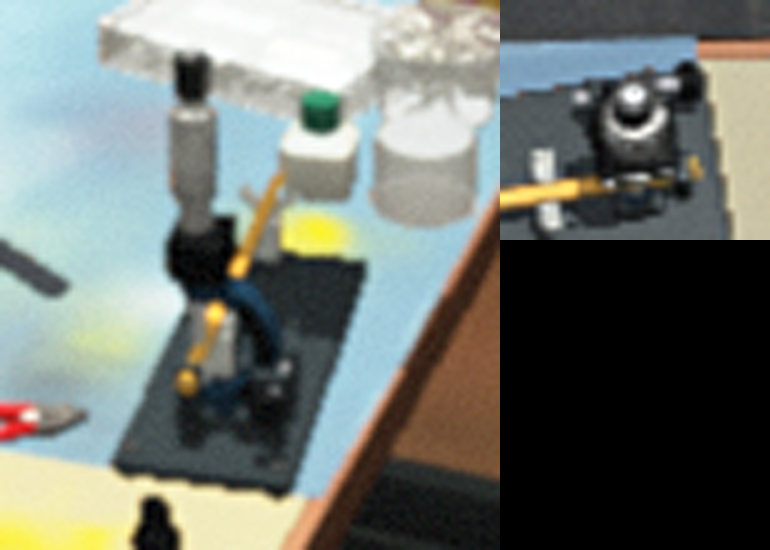

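The side view shows the knob's top at about (318,176), matching the prediction of (317.5,175). The tube runs under the spindle to the stop. I'm going above the knob and pre-turning the wrist counterclockwise.

Call:
jog_arm(increments=[{"tx":-15,"ty":0,"tz":0,"wx":0,"wy":0,"wz":-0.12,"gripper":0.5},{"tx":-33,"ty":-1,"tz":0,"wx":0,"wy":0,"wz":-0.24,"gripper":0.5},{"tx":-52,"ty":-1,"tz":0,"wx":0,"wy":0,"wz":-0.36,"gripper":0.5},{"tx":-72,"ty":-2,"tz":0,"wx":0,"wy":0,"wz":-0.48,"gripper":0.5},{"tx":-85,"ty":-2,"tz":0,"wx":0,"wy":0,"wz":-0.6,"gripper":0.5}], grip_force=10)

```text
time: 16.7
position: [0.4526, -0.1251, 0.2726]
tool_rot: [-1.254, -2.88, 0.001]
ft_force: [-0.1, -0.1, -0.3]
grip_width: 0.501
grip_force: 0.0
```

Call:
jog_arm(increments=[{"tx":0,"ty":0,"tz":0,"wx":0,"wy":0,"wz":-0.12,"gripper":0.5},{"tx":0,"ty":0,"tz":0,"wx":0,"wy":0,"wz":-0.24,"gripper":0.5},{"tx":0,"ty":0,"tz":0,"wx":0,"wy":0,"wz":-0.36,"gripper":0.5},{"tx":0,"ty":0,"tz":0,"wx":0,"wy":0,"wz":-0.48,"gripper":0.5},{"tx":0,"ty":0,"tz":0,"wx":0,"wy":0,"wz":-0.6,"gripper":0.5}])

```text
time: 17.12
position: [0.4528, -0.123, 0.2727]
tool_rot: [-0.345, -3.122, -0.001]
ft_force: [0.8, -0.5, 0.2]
grip_width: 0.501
grip_force: 0.0
```

Call:
jog_arm(increments=[{"tx":0,"ty":0,"tz":0,"wx":0,"wy":0,"wz":-0.12,"gripper":0.5},{"tx":0,"ty":0,"tz":0,"wx":0,"wy":0,"wz":-0.24,"gripper":0.5},{"tx":0,"ty":0,"tz":0,"wx":0,"wy":0,"wz":-0.36,"gripper":0.5},{"tx":0,"ty":0,"tz":0,"wx":0,"wy":0,"wz":-0.48,"gripper":0.5},{"tx":0,"ty":0,"tz":0,"wx":0,"wy":0,"wz":-0.6,"gripper":0.5}])

```text
time: 17.53
position: [0.4528, -0.123, 0.2728]
tool_rot: [0.594, -3.084, -0.001]
ft_force: [0.0, 0.4, -0.3]
grip_width: 0.5
grip_force: 0.0
```

Run:
```python
from h import *
for i in range(4): im=vision.get_image("wrist")
np.save("w7",im,allow_pickle=True)
s=ctrl.get_state(); p=s["position"]; M=R.from_rotvec(s["tool_rot"]).as_matrix(); print(s["time"],p,M.round(3).tolist(),s["joint_positions"].round(2))
print(M.T@(np.array([.455,-.123,.195])-p)*1000)
print(proj(im,[[.4549,-.1228,.218],[.4549,-.1228,.196],[.4549,-.1228,.16]]))
print(vision.spot_in("wrist","ratchet_grip")[:1],vision.spot_in("wrist","spindle")[:1])
```

```text
17.7333 [ 0.45284716 -0.12295239  0.27290364] [[-0.932, -0.362, -0.0], [-0.362, 0.932, 0.0], [0.0, 0.0, -1.0]] [ 0.84 -0.08 -0.59  1.78 -0.04  1.42  2.2 ]
[-2.01319796 -0.85521842 77.90268958]
[[314.93415052 216.41418413]
 [315.04825267 207.2599733 ]
 [315.19930799 195.14107568]]
[{'bbox': [307.8, 200.5, 325.5, 228.7], 'conf': 0.73}] [{'bbox': [304.4, 180.7, 329.1, 225.7], 'conf': 0.62}]
```

Run:
```python
from h import *
im=np.load("w7.npy",allow_pickle=True).item(); s=ctrl.get_state(); p=s["position"]; M=R.from_rotvec(s["tool_rot"]).as_matrix()
for uv in ((316.6,218.8),(316.6,217)):
    k=back(im,uv,.218); print(k, M.T@(k-p)*1000)
cv2.imwrite("pics/w7.png",cv2.resize(im["color"][150:290,235:405],None,fx=4,fy=4,interpolation=cv2.INTER_CUBIC))
```

```text
[ 0.45634261 -0.12079455  0.218     ] [-4.03557011  0.79594398 55.0075066 ]
[ 0.45488542 -0.12136169  0.218     ] [-2.4719002   0.79706289 55.00775176]
```

View pics/w7.png

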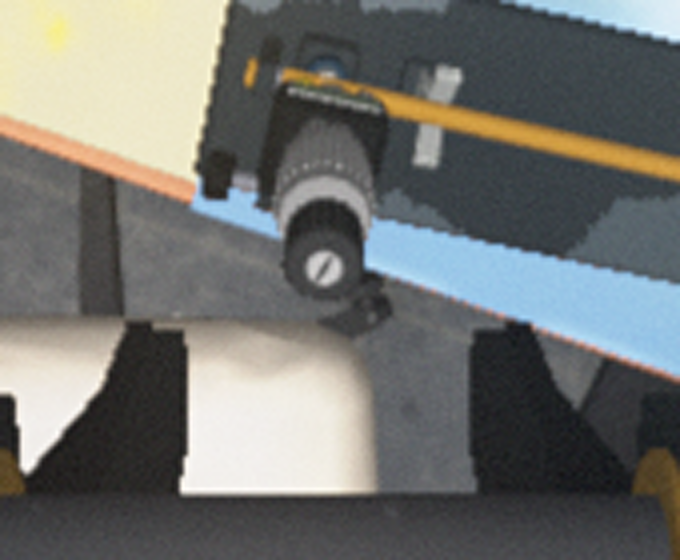

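The crop shows the knob's top disc at (325,268), midway between the fingers at 186 and 470, and the tube running under the frame to the stop. I'll correct by tx -2.5 and ty +0.8, go down and close.

Call:
jog_arm(increments=[{"tx":-1,"ty":0.4,"tz":12,"wx":0,"wy":0,"wz":0,"gripper":0.5},{"tx":-2.5,"ty":0.8,"tz":32,"wx":0,"wy":0,"wz":0,"gripper":0.5},{"tx":-2.5,"ty":0.8,"tz":50,"wx":0,"wy":0,"wz":0,"gripper":0.5},{"tx":-2.5,"ty":0.8,"tz":62,"wx":0,"wy":0,"wz":0,"gripper":0.5},{"tx":-2.5,"ty":0.8,"tz":70,"wx":0,"wy":0,"wz":0,"gripper":0.5}])

```text
time: 18.25
position: [0.4539, -0.1211, 0.201]
tool_rot: [0.583, -3.085, -0.002]
ft_force: [-0.2, 0.7, 0.1]
grip_width: 0.496
grip_force: 0.0
```

Call:
jog_arm(increments=[{"tx":0,"ty":0,"tz":4,"wx":0,"wy":0,"wz":0,"gripper":0.5},{"tx":0,"ty":0,"tz":7,"wx":0,"wy":0,"wz":0,"gripper":0.5},{"tx":0,"ty":0,"tz":7.5,"wx":0,"wy":0,"wz":0,"gripper":0.4},{"tx":0,"ty":0,"tz":7.5,"wx":0,"wy":0,"wz":0,"gripper":0.3},{"tx":0,"ty":0,"tz":7.5,"wx":0,"wy":0,"wz":0,"gripper":0.24}])

```text
time: 18.67
position: [0.4555, -0.1215, 0.1964]
tool_rot: [-0.584, 3.086, -0.001]
ft_force: [-0.3, -0.4, 0.0]
grip_width: 0.35
grip_force: 0.0
```

Call:
jog_arm(increments=[{"tx":0,"ty":0,"tz":0,"wx":0,"wy":0,"wz":0,"gripper":0.2},{"tx":0,"ty":0,"tz":0,"wx":0,"wy":0,"wz":0,"gripper":0.16},{"tx":0,"ty":0,"tz":0,"wx":0,"wy":0,"wz":0,"gripper":0.12},{"tx":0,"ty":0,"tz":0,"wx":0,"wy":0,"wz":0,"gripper":0.1},{"tx":0,"ty":0,"tz":0,"wx":0,"wy":0,"wz":0,"gripper":0.1}], grip_force=8)

```text
time: 19.08
position: [0.4554, -0.122, 0.1961]
tool_rot: [-0.584, 3.086, -0.002]
ft_force: [0.6, -2.2, 0.4]
grip_width: 0.18
grip_force: 8.0
```

```bash
cat > rd.py <<'E'
from h import *
import sys
F=[];T=[]
for i in range(int(sys.argv[1]) if len(sys.argv)>1 else 5):
    vision.get_image("wrist"); s=ctrl.get_state(); F.append(s["ft_force"]); T.append(s["torque"])
M=R.from_rotvec(s["tool_rot"]).as_matrix(); F=np.mean(F,0); T=np.mean(T,0)
print("t",round(s["time"],2),"p",s["position"].round(4),"yaw",round(np.arctan2(M[1,0],M[0,0]),3),"F",F.round(2),"Ftool",(M.T@F).round(2),"T",T.round(3),"w",round(s["grip_width"]*87,1),s["grip_force"].round(1),"j7",s["joint_positions"][6].round(2))
E
python3 rd.py
```

```text
Traceback (most recent call last):
  File "rd.py", line 7, in <module>
    print("t",round(s["time"],2),"p",s["position"].round(4),"yaw",round(np.arctan2(M[1,0],M[0,0]),3),"F",F.round(2),"Ftool",(M.T@F).round(2),"T",T.round(3),"w",round(s["grip_width"]*87,1),s["grip_force"].round(1),"j7",s["joint_positions"][6].round(2))
                                                                                                                                                                                            ^^^^^^^^^^^^^^^^^^^^^
AttributeError: 'float' object has no attribute 'round'
```

Call:
jog_arm(increments=[{"tx":0,"ty":-0.1,"tz":0.19,"wx":0,"wy":0,"wz":0.12,"gripper":0.1},{"tx":0,"ty":-0.2,"tz":0.38,"wx":0,"wy":0,"wz":0.24,"gripper":0.1},{"tx":0,"ty":-0.3,"tz":0.57,"wx":0,"wy":0,"wz":0.36,"gripper":0.1},{"tx":0,"ty":-0.4,"tz":0.76,"wx":0,"wy":0,"wz":0.48,"gripper":0.1},{"tx":0,"ty":-0.4,"tz":0.95,"wx":0,"wy":0,"wz":0.6,"gripper":0.1}])

```text
time: 19.75
position: [0.4554, -0.1222, 0.1951]
tool_rot: [0.363, 3.12, -0.001]
ft_force: [0.6, -2.6, 3.9]
grip_width: 0.183
grip_force: 8.0
```

```bash
sed -i 's/s\["grip_force"\].round(1)/s["grip_force"]/' rd.py; python3 rd.py
```

```text
t 20.0 p [ 0.4554 -0.1222  0.1951] yaw 2.919 F [ 0.71 -2.66  3.36] Ftool [-1.28 -2.44 -3.36] T [-0.563 -0.364 -0.023] w 15.6 7.995089383330196 j7 1.57
```

Call:
jog_arm(increments=[{"tx":0,"ty":-0.2,"tz":0.1,"wx":0,"wy":0,"wz":0.12,"gripper":0.1},{"tx":-0.1,"ty":-0.3,"tz":0.2,"wx":0,"wy":0,"wz":0.24,"gripper":0.1},{"tx":-0.2,"ty":-0.4,"tz":0.35,"wx":0,"wy":0,"wz":0.36,"gripper":0.1},{"tx":-0.3,"ty":-0.5,"tz":0.5,"wx":0,"wy":0,"wz":0.48,"gripper":0.1},{"tx":-0.3,"ty":-0.5,"tz":0.7,"wx":0,"wy":0,"wz":0.6,"gripper":0.1}])

```text
time: 20.42
position: [0.4553, -0.1225, 0.1941]
tool_rot: [1.266, 2.875, -0.001]
ft_force: [0.3, -3.2, 4.3]
grip_width: 0.178
grip_force: 8.0
```

```bash
python3 rd.py
```

```text
t 20.67 p [ 0.4553 -0.1225  0.1941] yaw 2.32 F [ 0.76 -2.91  3.76] Ftool [-2.65 -1.42 -3.76] T [-0.653 -0.252  0.005] w 16.0 7.993873092345893 j7 0.97
```

Call:
jog_arm(increments=[{"tx":-0.2,"ty":-0.2,"tz":0.0,"wx":0,"wy":0,"wz":0.12,"gripper":0.1},{"tx":-0.3,"ty":-0.3,"tz":0.1,"wx":0,"wy":0,"wz":0.24,"gripper":0.1},{"tx":-0.4,"ty":-0.4,"tz":0.25,"wx":0,"wy":0,"wz":0.36,"gripper":0.1},{"tx":-0.6,"ty":-0.5,"tz":0.4,"wx":0,"wy":0,"wz":0.48,"gripper":0.1},{"tx":-0.6,"ty":-0.5,"tz":0.55,"wx":0,"wy":0,"wz":0.6,"gripper":0.1}])

```text
time: 21.08
position: [0.455, -0.1229, 0.1932]
tool_rot: [-2.057, -2.373, 0.0]
ft_force: [-0.4, -1.3, 2.8]
grip_width: 0.177
grip_force: 8.0
```

```bash
python3 rd.py
python3 - <<'E'
from h import *
t=vision.get_image("side"); cv2.imwrite("pics/x.png",t["color"]); print([ (d["bbox"],d["conf"]) for n in("ratchet_grip","spindle","tube") for d in vision.spot_in("side",n)[:1]])
E
```

```text
t 21.33 p [ 0.455  -0.123   0.1932] yaw 1.72 F [ 0.06 -2.62  2.35] Ftool [-2.6  -0.33 -2.36] T [-0.597 -0.184  0.014] w 15.5 7.997576755005866 j7 0.38
[([229.0, 283.4, 316.9, 360.7], 0.43), ([313.2, 177.6, 326.2, 234.8], 0.55)]
```

Call:
jog_arm(increments=[{"tx":-0.2,"ty":0,"tz":0.0,"wx":0,"wy":0,"wz":0.08,"gripper":0.1},{"tx":-0.4,"ty":0,"tz":0.1,"wx":0,"wy":0,"wz":0.16,"gripper":0.1},{"tx":-0.6,"ty":0,"tz":0.2,"wx":0,"wy":0,"wz":0.24,"gripper":0.1},{"tx":-0.8,"ty":0,"tz":0.3,"wx":0,"wy":0,"wz":0.3,"gripper":0.1},{"tx":-0.8,"ty":0,"tz":0.3,"wx":0,"wy":0,"wz":0.3,"gripper":0.1}])

```text
time: 21.95
position: [0.4551, -0.1235, 0.1928]
tool_rot: [-2.386, -2.042, 0.0]
ft_force: [-0.1, -1.1, 1.1]
grip_width: 0.184
grip_force: 8.0
```

```bash
python3 rd.py 6
```

```text
t 22.25 p [ 0.4551 -0.1236  0.1928] yaw 1.417 F [-0.33 -1.49  0.22] Ftool [-1.52 -0.1  -0.22] T [-0.321 -0.014  0.023] w 16.0 7.998150136554614 j7 0.07
```

Call:
jog_arm(increments=[{"tx":-0.1,"ty":0,"tz":0.1,"wx":0,"wy":0,"wz":0.08,"gripper":0.1},{"tx":-0.2,"ty":0,"tz":0.23,"wx":0,"wy":0,"wz":0.16,"gripper":0.1},{"tx":-0.3,"ty":0,"tz":0.36,"wx":0,"wy":0,"wz":0.24,"gripper":0.1},{"tx":-0.3,"ty":0,"tz":0.46,"wx":0,"wy":0,"wz":0.3,"gripper":0.1},{"tx":-0.3,"ty":0,"tz":0.46,"wx":0,"wy":0,"wz":0.3,"gripper":0.1}])

```text
time: 22.67
position: [0.455, -0.1238, 0.1924]
tool_rot: [-2.665, -1.662, 0.001]
ft_force: [-0.7, -1.4, 0.5]
grip_width: 0.182
grip_force: 8.0
```

```bash
python3 rd.py 6
```

```text
t 22.97 p [ 0.4551 -0.1239  0.1924] yaw 1.117 F [-1.22 -0.49 -0.86] Ftool [-0.97 -0.88  0.86] T [-0.118  0.159  0.017] w 15.8 7.998440674273297 j7 -0.23
```

Call:
jog_arm(increments=[{"tx":0,"ty":0,"tz":0.12,"wx":0,"wy":0,"wz":0.08,"gripper":0.1},{"tx":0,"ty":0,"tz":0.25,"wx":0,"wy":0,"wz":0.16,"gripper":0.1},{"tx":0,"ty":0,"tz":0.4,"wx":0,"wy":0,"wz":0.24,"gripper":0.1},{"tx":0,"ty":0,"tz":0.5,"wx":0,"wy":0,"wz":0.3,"gripper":0.1},{"tx":0,"ty":0,"tz":0.5,"wx":0,"wy":0,"wz":0.3,"gripper":0.1}])

```text
time: 23.38
position: [0.455, -0.1239, 0.192]
tool_rot: [-2.884, -1.245, 0.001]
ft_force: [-1.9, 0.6, -0.6]
grip_width: 0.183
grip_force: 8.0
```

```bash
python3 rd.py 6
```

```text
t 23.68 p [ 0.4551 -0.124   0.192 ] yaw 0.817 F [-1.73  0.26 -0.76] Ftool [-0.99 -1.44  0.76] T [0.017 0.367 0.011] w 15.7 7.999947855714709 j7 -0.53
```

Call:
jog_arm(increments=[{"tx":-0.1,"ty":-0.1,"tz":0.12,"wx":0,"wy":0,"wz":0.08,"gripper":0.1},{"tx":-0.2,"ty":-0.2,"tz":0.25,"wx":0,"wy":0,"wz":0.16,"gripper":0.1},{"tx":-0.2,"ty":-0.2,"tz":0.38,"wx":0,"wy":0,"wz":0.24,"gripper":0.1},{"tx":-0.2,"ty":-0.2,"tz":0.48,"wx":0,"wy":0,"wz":0.3,"gripper":0.1},{"tx":-0.2,"ty":-0.2,"tz":0.48,"wx":0,"wy":0,"wz":0.3,"gripper":0.1}])

```text
time: 24.1
position: [0.455, -0.1239, 0.1916]
tool_rot: [-3.038, -0.8, 0.0]
ft_force: [-2.9, 0.7, -1.0]
grip_width: 0.178
grip_force: 8.0
```

```bash
python3 rd.py 6
```

```text
t 24.4 p [ 0.455  -0.124   0.1916] yaw 0.517 F [-1.8   0.81 -0.91] Ftool [-1.17 -1.6   0.91] T [0.205 0.47  0.005] w 15.8 8.000601899111643 j7 -0.82
```

Call:
jog_arm(increments=[{"tx":-0.1,"ty":-0.1,"tz":0.13,"wx":0,"wy":0,"wz":0.08,"gripper":0.1},{"tx":-0.3,"ty":-0.2,"tz":0.27,"wx":0,"wy":0,"wz":0.16,"gripper":0.1},{"tx":-0.3,"ty":-0.2,"tz":0.42,"wx":0,"wy":0,"wz":0.24,"gripper":0.1},{"tx":-0.3,"ty":-0.2,"tz":0.52,"wx":0,"wy":0,"wz":0.3,"gripper":0.1},{"tx":-0.3,"ty":-0.2,"tz":0.52,"wx":0,"wy":0,"wz":0.3,"gripper":0.1}])

```text
time: 24.82
position: [0.455, -0.1239, 0.1915]
tool_rot: [3.123, 0.337, 0.001]
ft_force: [-2.7, 0.8, 1.3]
grip_width: 0.18
grip_force: 8.0
```

```bash
python3 rd.py 6
```

```text
t 25.12 p [ 0.455  -0.1241  0.1915] yaw 0.217 F [-2.61  1.35  1.83] Ftool [-2.26 -1.88 -1.83] T [0.386 0.538 0.019] w 15.8 7.996920059085824 j7 -1.12
```

Touch: z stopped falling and the push-back rose by about 2.7 N. From here I turn only, easing the downward push.

Call:
jog_arm(increments=[{"tx":-0.1,"ty":-0.1,"tz":-0.15,"wx":0,"wy":0,"wz":0.06,"gripper":0.1},{"tx":-0.2,"ty":-0.2,"tz":-0.3,"wx":0,"wy":0,"wz":0.12,"gripper":0.1},{"tx":-0.3,"ty":-0.2,"tz":-0.3,"wx":0,"wy":0,"wz":0.18,"gripper":0.1},{"tx":-0.3,"ty":-0.2,"tz":-0.3,"wx":0,"wy":0,"wz":0.24,"gripper":0.1},{"tx":-0.3,"ty":-0.2,"tz":-0.3,"wx":0,"wy":0,"wz":0.24,"gripper":0.1}])

```text
time: 25.53
position: [0.4546, -0.1239, 0.1915]
tool_rot: [-3.141, 0.039, -0.001]
ft_force: [-1.8, 1.7, 0.4]
grip_width: 0.181
grip_force: 8.0
```

```bash
python3 rd.py 8
```

```text
t 25.93 p [ 0.4545 -0.124   0.1915] yaw -0.024 F [-1.56  1.64  1.08] Ftool [-1.6  -1.61 -1.08] T [0.448 0.33  0.014] w 15.8 7.998428670689464 j7 -1.36
```

Call:
jog_arm(increments=[{"tx":0,"ty":0,"tz":-0.1,"wx":0,"wy":0,"wz":0.06,"gripper":0.1},{"tx":0,"ty":0,"tz":-0.15,"wx":0,"wy":0,"wz":0.12,"gripper":0.1},{"tx":0,"ty":0,"tz":-0.15,"wx":0,"wy":0,"wz":0.18,"gripper":0.1},{"tx":0,"ty":0,"tz":-0.15,"wx":0,"wy":0,"wz":0.18,"gripper":0.1},{"tx":0,"ty":0,"tz":-0.15,"wx":0,"wy":0,"wz":0.18,"gripper":0.1}])

```text
time: 26.35
position: [0.4544, -0.1239, 0.1915]
tool_rot: [-3.125, 0.317, 0.0]
ft_force: [0.1, 1.4, 0.0]
grip_width: 0.178
grip_force: 8.0
```

```bash
python3 rd.py 8
```

```text
t 26.75 p [ 0.4543 -0.1239  0.1915] yaw -0.204 F [-0.79  1.8  -0.58] Ftool [-1.14 -1.6   0.58] T [0.56  0.233 0.011] w 15.6 8.001335333101451 j7 -1.54
```

Call:
jog_arm(increments=[{"tx":0,"ty":0,"tz":0,"wx":0,"wy":0,"wz":0,"gripper":0.22},{"tx":0,"ty":0,"tz":0,"wx":0,"wy":0,"wz":0,"gripper":0.3},{"tx":0,"ty":0,"tz":0,"wx":0,"wy":0,"wz":0,"gripper":0.4},{"tx":0,"ty":0,"tz":0,"wx":0,"wy":0,"wz":0,"gripper":0.5},{"tx":0,"ty":0,"tz":0,"wx":0,"wy":0,"wz":0,"gripper":0.5}])

```text
time: 27.17
position: [0.4546, -0.1245, 0.1918]
tool_rot: [3.125, -0.321, 0.001]
ft_force: [0.4, 0.4, 0.1]
grip_width: 0.43
grip_force: 0.0
```

Call:
jog_arm(increments=[{"tx":0,"ty":0,"tz":-5,"wx":0,"wy":0,"wz":0,"gripper":0.5},{"tx":0,"ty":0,"tz":-18,"wx":0,"wy":0,"wz":0,"gripper":0.5},{"tx":0,"ty":0,"tz":-40,"wx":0,"wy":0,"wz":0,"gripper":0.5},{"tx":0,"ty":0,"tz":-60,"wx":0,"wy":0,"wz":0,"gripper":0.5},{"tx":0,"ty":0,"tz":-80,"wx":0,"wy":0,"wz":0,"gripper":0.5}])

```text
time: 27.58
position: [0.4544, -0.1241, 0.273]
tool_rot: [3.125, -0.32, 0.001]
ft_force: [0.3, -0.2, -0.0]
grip_width: 0.5
grip_force: 0.0
```

```bash
python3 rd.py 6
python3 - <<'E'
from h import *
q=np.load("mic.npy"); o=np.array([q[0],q[1],0]); u=np.array([-np.sin(q[2]),np.cos(q[2]),0])
im=vision.get_image("wrist"); print(vision.spot_in("wrist","ratchet_grip")[:1], [d["bbox"] for d in vision.spot_in("wrist","tube")[:1]])
s=vision.get_image("side"); a=cv2.resize(s["color"][165:275,280:380],(500,550),interpolation=cv2.INTER_CUBIC); cv2.imwrite("pics/s8.png",a)
E
```

```text
t 27.88 p [ 0.4539 -0.124   0.2708] yaw -0.204 F [ 0.1  -0.13  0.61] Ftool [ 0.12  0.11 -0.61] T [ 0.043 -0.001  0.022] w 43.6 0.0 j7 -1.52
[{'bbox': [307.7, 193.1, 326.8, 222.9], 'conf': 0.91}] [[192.9, 172.4, 295.2, 216.6]]
```

View pics/s8.png

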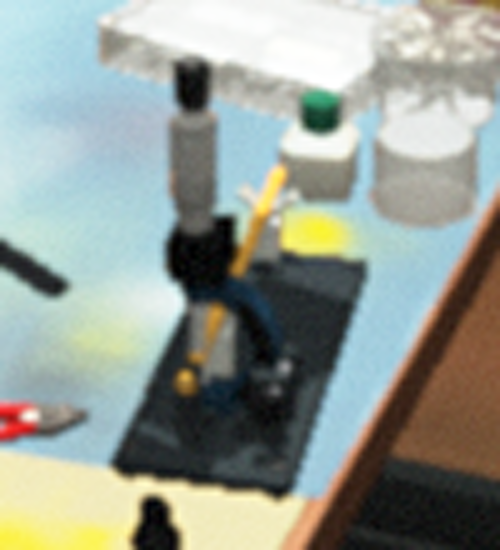

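The side view shows the knob lowered by about 5 crop pixels (top now at y=60), with the tube still lying in the rests under the spindle and the gripper clear. I'm handing in.

```bash
python3 -c "
from bench import ctrl; print(ctrl.close_job())"
```

```text
the job is handed in; nothing more can be done
None
```

The job is handed in at about 28 s: the tube is in the vee rests against the end stop and clamped, and the gripper is clear. The ratchet slip is an estimate of about 0.2 to 0.55 rad (limit 0.785), worked out from how far the hand turned and the knob dropped; I could not see the slip directly.

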